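# Clip the orange relay onto the mist controller's rail

## Task

Fit the relay module with the orange top to the rail of the mist controller, near the middle of the rail's bare stretch. Hold it tilted, hook its black lip under the rail's far edge (the one away from the robot), then rock the near side down until the orange sprung foot clicks under the near edge and the module sits flat on the rail; let go. Leave the blue-topped module where it stands.

Things in the scene. Friction and masses are not known exactly. Their poses are not given: they have to be found in the camera images.
- relay_orange_mid (a point): Centre of the loose module to fit: grey block with orange top, 0.15 kg, 34 mm wide (y, grip here), 55 mm high, 72 mm long (x); its upper 20 mm, with the flat orange top, spans x -24 to +34. z up, x from rigid lip to sprung foot (towards the robot). Its seat, which rests on the rail, is 14.5 mm below this point: fitted, this point is 14.5 mm and the top 42 mm above the rail, over its middle line.
- relay_orange_lip (a point): Upper edge of the tip of that module's black lip: at x -15 mm, 23 mm below relay_orange_mid. The tongue runs back to a hook wall (inner face x -26 mm), rising from 8 mm below the seat at the tip to 4 mm at the wall, which ends at the underside. With the foot side raised about 20 degrees it is level and its mouth, 8 mm high, takes the 3 mm rail edge. Axes as mid.
- relay_orange_nose (a point): Nose tip of that module's orange sprung foot: at x +21.5 mm, 19.5 mm below relay_orange_mid. It slides outwards (+x) up to 8 mm against a spring. With the lip hooked, its ramp rests on the rail's near edge and holds the module tilted about 10 degrees; about 10 N down on the orange top, close to its +x end, snaps it past the edge (the top moves 7 mm in +x meanwhile). Axes as mid.
- rail_spot (a point): Middle of the bare stretch of the fixed aluminium rail, on its top, 34 mm above the table. z up, x across it from the far edge to the near edge (robot's side), y along it. A strip 50 mm wide (x +-25) and 3 mm thick, on a web 22 mm wide, 23 mm free below the edges, on a white plate 150 x 230 mm. Ends: fixed white-topped module of the same shape at y +83 mm, end stop 8 mm high at y -82 mm.
- relay_blue_mid (a point): Centre, half-way up, of a second loose module of the same shape and size but with a blue top and foot; to be left alone.
Things that resemble listed ones, but are neither listed nor needed, are in the scene too. What is shaped like the part that bears relay_orange_mid but green or turquoise is not meant.

How it is judged:
By the outcome, as a careful person would: the job done as asked, in the order asked, and still so for the second after the job is handed in, with the robot touching nothing.
It also fails if it takes over 46 s, if anything falls off the work surface, if the arm or the gripper's body presses on something with over 40 N, if the wrist force passes 120 N, or if a joint passes its speed limit or range.

## Robot

A 6-joint arm with a two-finger parallel gripper is mounted at the origin on a cart in front of the work surface, level with it; the furniture and walls round the work are solid. World frame = base frame: x ahead of the robot, y to its left, z up, the work surface at z = 0. Lengths are in m, angles in rad, forces in N, time in s.
With the tool pointing down it reaches from about 0.3 to 0.75 m from the base axis. Payload 8.5 kg.
Tool frame: the origin (TCP) lies at the very end of the fingers, on their centre line; the grasp point (between the pads) lies 19 mm behind it (ctrl.hold_point_z is the distance from the TCP to the grasp point, in m); x points along the fingers, z is the direction in which the jaws open and shut, and the axes are right-handed (so a half turn about x gives the same grasp; the last joint's range is limited). The gripper opens to 88 mm and grips with 3 to 60 N. Pads are 18 mm wide; open, the fingers measure 123 mm over their backs; the gripper's body (75 mm by 187 mm) begins 45 mm behind the grasp point.
Start: joints at [0.946, 0.381, 1.297, -0, 1.464, -0.215], TCP at [0.219, 0.504, 0.239] pointing down, gripper open.
Joint ranges: [-3.11, 3.11], [-0.89, 2.33], [0.22, 2.48], [-1.42, 4.56], [0.17, 2.85], [-2.88, 2.88]. Speed limits (rad/s): [2.39, 2.39, 3.14, 3.14, 3.14, 3.14].

## Interface

Orientations are given as a 3x3 rotation matrix whose columns are the frame's x, y, z axes.
In Python, from workcell import ctrl gives the robot as it stands. The module is installed in compiled form; this text tells all that it offers.
- The arm moves only by the tool jog_arm, never from a script. Its arguments are lists of equal length, an entry for each row: "delta_pos": the shift along the tool's x, y, z in cm, a list of three; "roll": the turn about the tool's x in rad; "hand": the opening, from -1 (shut) to 1 (fully open). A call has 1 to 8 rows; each row shifts and turns the commanded pose from where the row before left it, along the tool's axes as they then stand; what a row does not reach is not made up. A row lasts 1/10 s, in which the tool goes at most 50 mm and 8.59 degrees, less where a joint would pass 70% of its speed; a pose out of reach is approached as far as the arm can. A call is refused whole if a number of a shift passes 5 or a number of a turn 0.15, either way. A call with a gripper value outside its range is refused whole. The fingers move at their own pace and stop on an object; the grip force is fixed at half the most. Time passes only in rows, so rows that do not move let the fingers close. It gives the time, the measured TCP pose, the force and the opening at its end, in the units of the state.
- ctrl.state(): the state, without advancing time (a new reading comes with each control period).
- ctrl.grab_frame(name): name is "scene" or "top" or "wrist"; returns a dict with "image" (420x560x3 uint8, red, green, blue), "range_z" (420x560 float32, m along the optical axis (not along the pixel's ray), 0 where there is no reading), "fx", "fy", "cx", "cy" (pixels), "xyz" and "rotation" of the camera in the world; the wrist camera has in their place "T_tool_cam" (4x4, takes a point from camera to tool coordinates, whose origin is the TCP and whose axes are the tool frame's). Camera axes: x right, y down, z forward; pixel columns grow to the right and rows downward; lengths in m; the calibration is good to about 2 mm. A picture is of the moment at which its call begins: read the wrist's pose just before it.
- ctrl.close_job(): hands the job in, once; it reports no verdict.
The state is a dict: "time_s": time; "joint_positions": joint angles; "joint_vel": joint speeds; "tau": joint torques, N m; "position": TCP position; "tool_rot": TCP orientation; "ft_force": force on the tool from outside, world axes, zero at the start; "ft_torque": the same for the moment, N m; "opening": finger opening in m.
Only numpy, scipy, OpenCV 4.12 (cv2) and the standard library are available. Lean on these libraries where they do the work, as an engineer would, in place of code of your own. Each camera call takes 0.05 s, during which the arm holds its last target.

## Working session

There is one attempt and no reset: what is moved stays moved. The work goes in short steps, Python scripts to look and compute and a tool call to move; the robot and the scene stay as the last step left them, time stands still between calls to the robot, and variables do not carry over. Pictures are saved under pics/ and viewed, and the job is handed in when it is done.

Besides the shell and the picture viewer there is one more tool, called after "Call:" by a JSON object that holds its "api" and its "payload". jog_arm: Moves the arm, as the interface text tells. Its arguments: {"type":"object","properties":{"delta_pos":{"type":"array","items":{"type":"array","items":{"type":"number"}}},"roll":{"type":"array","items":{"type":"number"}},"hand":{"type":"array","items":{"type":"number"}}},"required":["delta_pos","roll","hand"]}

```bash
mkdir -p pics; python3 - <<'E'
from workcell import ctrl
import cv2, pickle
s=ctrl.state(); print({k:s[k] for k in ('time_s','position','tool_rot','ft_force','opening')}, ctrl.hold_point_z)
for n in ('scene','top'):
    f=ctrl.grab_frame(n); pickle.dump(f,open(f'{n}0.pkl','wb'))
    cv2.imwrite(f'pics/{n}0.png',f['image'][:,:,::-1]); print(n,f['xyz'],f['rotation'],f['fx'],f['cx'],f['cy'])
E
```

```text
{'time_s': 0.0, 'position': array([0.21897988, 0.50422956, 0.23813511]), 'tool_rot': array([[-8.49686837e-04, -9.17173190e-01,  3.98487913e-01],
       [-1.17146792e-03,  3.98488696e-01,  9.17172496e-01],
       [-9.99998953e-01,  3.12493589e-04, -1.41302957e-03]]), 'ft_force': array([-0.1207026 ,  0.65031036, -0.40953825]), 'opening': 0.08798995732659752} 0.0187
scene [-0.00473478  0.99876117  1.18054804] [[-0.89168734 -0.32825759  0.31167392]
 [-0.4523324   0.67204745 -0.58629994]
 [-0.01700226 -0.66377645 -0.74773775]] 525.9123590542349 281.4262467666801 199.99913560838786
top [0.21990946 0.12547509 1.21117407] [[ 0.09612346 -0.97308562  0.20943893]
 [-0.99536653 -0.09346459  0.02257949]
 [-0.00239665 -0.21063892 -0.977561  ]] 405.20418585789525 280.66904181138267 216.79104849414634
```

View pics/scene0.png

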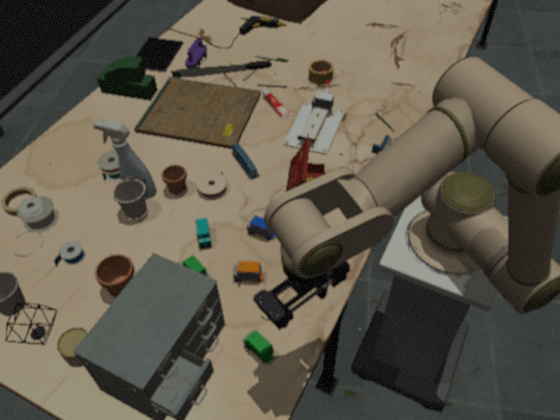

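View pics/top0.png

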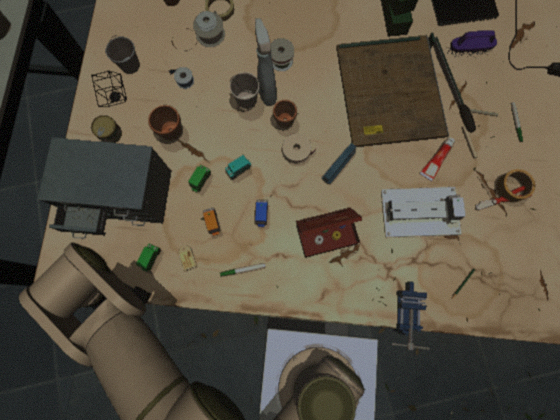

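```bash
cat > h.py <<'E'
import numpy as np,cv2,pickle
def ray(f,u,v):
    d=np.array([(u-f['cx'])/f['fx'],(v-f['cy'])/f['fy'],1.]); return f['rotation']@d
def onz(f,u,v,z):
    d=ray(f,u,v); o=np.array(f['xyz']); return o+d*(z-o[2])/d[2]
def pt(f,u,v):
    return np.array(f['xyz'])+ray(f,u,v)*f['range_z'][int(round(v)),int(round(u))]
def proj(f,p):
    c=np.array(f['rotation']).T@(np.array(p)-f['xyz']); return c[0]/c[2]*f['fx']+f['cx'],c[1]/c[2]*f['fy']+f['cy']
E
python3 - <<'E'
from h import *
t=pickle.load(open('top0.pkl','rb')); s=pickle.load(open('scene0.pkl','rb'))
im=t['image'][:,:,::-1]
a=cv2.resize(im[190:250,180:280],None,fx=8,fy=8,interpolation=cv2.INTER_CUBIC); 
b=cv2.resize(im[170:250,370:480],None,fx=7,fy=7,interpolation=cv2.INTER_CUBIC)
cv2.imwrite('pics/a.png',a);cv2.imwrite('pics/b.png',b)
im=s['image'][:,:,::-1]
cv2.imwrite('pics/c.png',cv2.resize(im[210:290,180:290],None,fx=7,fy=7,interpolation=cv2.INTER_CUBIC))
print(im.shape)
for f,uv in ((t,(211,221)),(t,(424,208)),(t,(390,208)),(t,(385,230)),(t,(300,200)),(t,(440,208)),(t,(400,208))): print(uv,pt(f,*uv))
E
```

```text
(420, 560, 3)
(211, 221) [0.43552378 0.3528175  0.05606363]
(424, 208) [ 0.53935332 -0.26995305  0.03527202]
(390, 208) [ 0.52769452 -0.16727799  0.04280221]
(385, 230) [ 0.46730919 -0.16381715  0.00752632]
(300, 200) [0.5371424  0.0992417  0.00266449]
(440, 208) [ 0.54474202 -0.31851256  0.03223395]
(400, 208) [ 0.53316064 -0.19947288  0.0328782 ]
```

View pics/a.png

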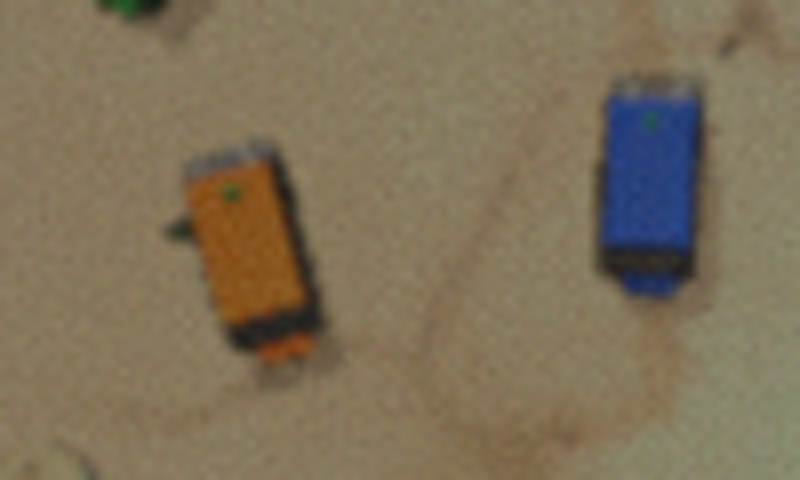

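View pics/b.png

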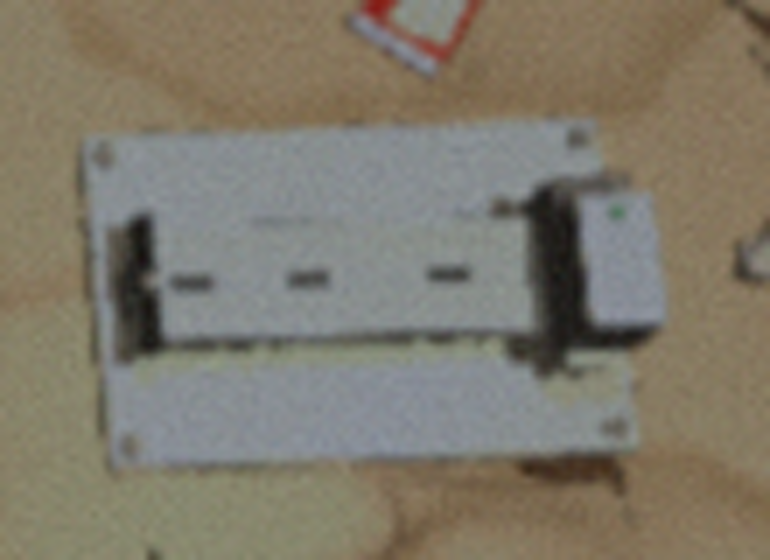

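View pics/c.png

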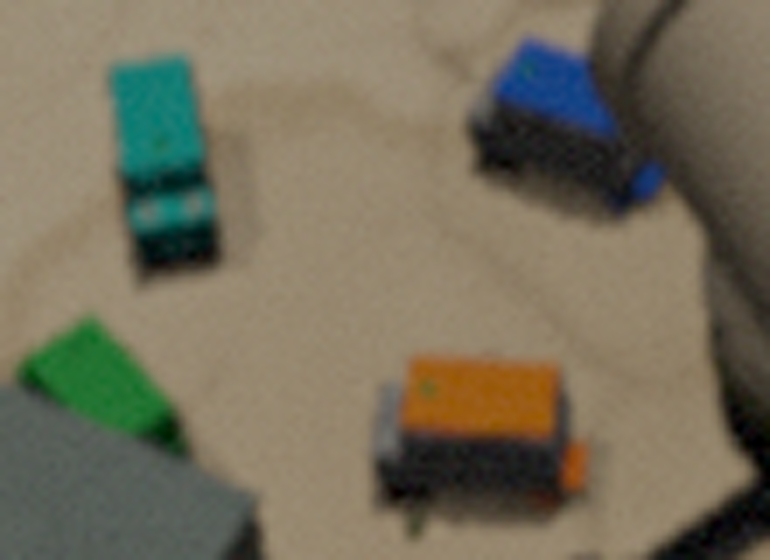

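```bash
python3 - <<'E'
from h import *
t=pickle.load(open('top0.pkl','rb')); s=pickle.load(open('scene0.pkl','rb'))
for f,n,win in ((t,'top',(190,250,180,235)),(s,'scene',(250,290,225,275))):
    hsv=cv2.cvtColor(f['image'],cv2.COLOR_RGB2HSV)
    m=cv2.inRange(hsv,(8,150,110),(22,255,255)); mm=np.zeros_like(m); a,b,c,d=win; mm[a:b,c:d]=m[a:b,c:d]
    n_,l,st,ce=cv2.connectedComponentsWithStats(mm)
    k=1+np.argmax(st[1:,4]); v,u=np.where(l==k); print(n,st[k],ce[k])
    P=np.array([onz(f,x,y,0.055)[:2] for x,y in zip(u,v)],np.float32)
    print(cv2.minAreaRect(P*1000), 'mean',P.mean(0), 'z',np.median([pt(f,x,y)[2] for x,y in zip(u,v)]))
# rail corner pts in top crop b
def b(x,y,z=0.034): return onz(t,(x+.5)/7-.5+370,(y+.5)/7-.5+170,z)
for p in ((160,340),(510,331),(160,222),(490,212),(140,345),(130,225)): print('rail',p,b(*p))
for p in ((85,140),(595,120),(635,448),(110,465)): print('plate',p,b(*p,0.008))
print('mod white top',[b(*p,0.076)[:2] for p in ((582,200),(652,192),(662,322),(592,330))])
E
```

```text
top [204 211  14  19 180] [210.03333333 219.98888889]
((439.13470458984375, 356.4784851074219), (53.19282913208008, 29.9376277923584), 21.95895767211914) mean [0.43847492 0.3562419 ] z 0.05433992249585229
scene [238 261  22  11 214] [248.28037383 266.26168224]
((438.02130126953125, 356.4424133300781), (54.64781188964844, 31.031286239624023), 26.21598243713379) mean [0.43791184 0.35737574] z 0.05477943620680226
rail (160, 340) [ 0.49974063 -0.17787769  0.034     ]
rail (510, 331) [ 0.51783013 -0.32538929  0.034     ]
rail (160, 222) [ 0.5513881  -0.17589975  0.034     ]
rail (490, 212) [ 0.56928745 -0.3162257   0.034     ]
rail (140, 345) [ 0.49676264 -0.16952921  0.034     ]
rail (130, 225) [ 0.54883875 -0.1631869   0.034     ]
plate (85, 140) [ 0.59281034 -0.14830099  0.008     ]
plate (595, 120) [ 0.62338645 -0.37139383  0.008     ]
plate (635, 448) [ 0.4779472  -0.38939495  0.008     ]
plate (110, 465) [ 0.44896941 -0.1653297   0.008     ]
mod white top [array([ 0.56558121, -0.33818662]), array([ 0.57177043, -0.36693021]), array([ 0.51692196, -0.37111058]), array([ 0.51082383, -0.34264852])]
```

```bash
python3 - <<'E'
from h import *
from workcell import ctrl
t=pickle.load(open('top0.pkl','rb'))
for uv in ((100,150),(150,150),(160,200),(130,210),(163,170),(85,190),(150,180),(148,255),(330,230),(350,215)): print(uv,pt(t,*uv).round(3))
w=ctrl.grab_frame('wrist'); print(w['T_tool_cam'],w['fx'],w['cx'],w['cy'])
cv2.imwrite('pics/w0.png',w['image'][:,:,::-1])
E
```

```text
(100, 150) [0.57  0.641 0.204]
(150, 150) [0.582 0.509 0.206]
(160, 200) [0.482 0.508 0.063]
(130, 210) [0.425 0.551 0.161]
(163, 170) [0.568 0.507 0.084]
(85, 190) [0.458 0.659 0.203]
(150, 180) [0.51  0.508 0.171]
(148, 255) [0.32  0.519 0.055]
(330, 230) [0.453 0.001 0.002]
(350, 215) [ 0.478 -0.04   0.115]
[[-8.10685901e-04 -3.00189939e-01  9.53879103e-01 -1.45694602e-01]
 [-2.62485147e-04 -9.53879320e-01 -3.00190230e-01  7.74057222e-02]
 [ 9.99999637e-01 -4.93739083e-04  6.94501116e-04 -1.25236504e-03]
 [ 0.00000000e+00  0.00000000e+00  0.00000000e+00  1.00000000e+00]] 358.9512568078894 282.2102897873652 211.2826942624748
```

View pics/w0.png

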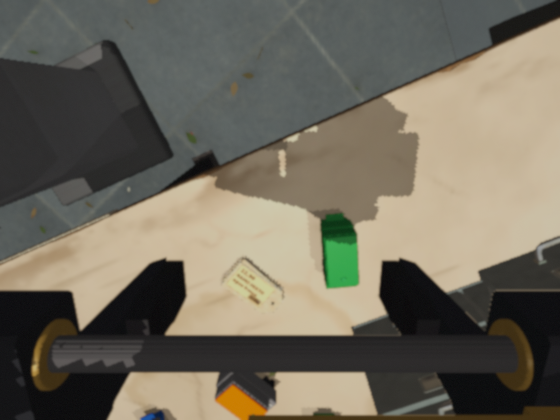

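Call:
{"api": "jog_arm", "payload": {"delta_pos": [[1, -3.3, -0.5], [1, -3.3, -0.5], [1, -3.3, -0.5], [1, -3.3, -0.5], [1, -3.3, -0.5], [1, -3.3, -0.5], [1, -3.3, -0.5], [1, -3.3, -0.5]], "roll": [0, 0, 0, 0, 0, 0, 0, 0], "hand": [1, 1, 1, 1, 1, 1, 1, 1]}}

```text
time_s: 0.95
position: [0.4463, 0.3617, 0.1581]
tool_rot: [[-0.0, -0.917, 0.398], [-0.0, 0.398, 0.917], [-1.0, 0.0, -0.0]]
ft_force: [-0.3, 0.2, 0.4]
opening: 0.0885
```

Call:
{"api": "jog_arm", "payload": {"delta_pos": [[0, 0, 0], [0, 0, 0], [0, 0, 0], [0, 0, 0], [0, 0, 0], [0, 0, 0], [0, 0, 0]], "roll": [-0.135, -0.135, -0.135, -0.135, -0.135, -0.135, 0], "hand": [1, 1, 1, 1, 1, 1, 1]}}

```text
time_s: 1.65
position: [0.4452, 0.3625, 0.1585]
tool_rot: [[-0.0, -0.921, -0.391], [-0.0, -0.391, 0.921], [-1.0, 0.001, -0.0]]
ft_force: [0.4, -0.2, -0.1]
opening: 0.0882
```

```bash
cat >> h.py <<'E'
def wrist(name):
    from workcell import ctrl
    s=ctrl.state(); w=ctrl.grab_frame('wrist')
    T=np.array(w['T_tool_cam']); R=np.array(s['tool_rot']); p=np.array(s['position'])
    w['rotation']=R@T[:3,:3]; w['xyz']=p+R@T[:3,3]; w['state']=s
    pickle.dump(w,open(name+'.pkl','wb')); cv2.imwrite('pics/'+name+'.png',w['image'][:,:,::-1]); return w
E
python3 - <<'E'
from h import *
w=wrist('w1'); s=w['state']; print(s['time_s'],s['position'],s['tool_rot'],s['joint_positions'])
E
```

```text
1.65 [0.44523897 0.36251242 0.15852487] [[-4.81414010e-04 -9.20549613e-01 -3.90625368e-01]
 [-2.34866146e-04 -3.90625298e-01  9.20549739e-01]
 [-9.99999857e-01  5.34910216e-04 -2.81534492e-05]] [ 4.77227614e-01  4.90555157e-01  1.35806389e+00  1.29936454e-05
  1.29350911e+00 -1.49488310e+00]
```

View pics/w1.png

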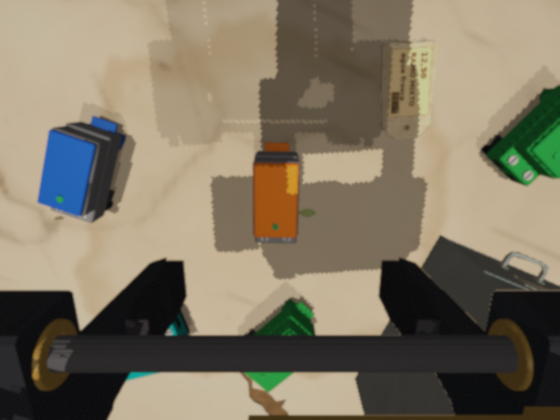

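```bash
cat >> h.py <<'E'
def orange(f,z,win,lo=(3,140,60)):
    hsv=cv2.cvtColor(f['image'],cv2.COLOR_RGB2HSV)
    m=cv2.inRange(hsv,lo,(24,255,255)); mm=np.zeros_like(m); a,b,c,d=win; mm[a:b,c:d]=m[a:b,c:d]
    n_,l,st,ce=cv2.connectedComponentsWithStats(mm); k=1+np.argmax(st[1:,4]); v,u=np.where(l==k)
    print(st[k],ce[k])
    cs,_=cv2.findContours((l==k).astype(np.uint8),cv2.RETR_EXTERNAL,cv2.CHAIN_APPROX_NONE)
    P=np.array([onz(f,x,y,z)[:2] for x,y in zip(u,v)],np.float32)
    return P,u,v
E
python3 - <<'E'
from h import *
w=pickle.load(open('w1.pkl','rb'))
P,u,v=orange(w,0.055,(155,250,240,310))
r=cv2.minAreaRect(P*1000); print(r); print(cv2.boxPoints(r)); print('z',np.median([pt(w,x,y)[2] for x,y in zip(u,v)]))
c=np.array(r[0])/1000; s=w['state']; R=np.array(s['tool_rot']); d=np.append(c,.055)-s['position']; print('tool',R.T@d)
cv2.imwrite('pics/w1c.png',cv2.resize(w['image'][130:260,220:340,::-1],None,fx=4.5,fy=4.5,interpolation=cv2.INTER_CUBIC))
E
```

```text
[ 253  163   46   75 3254] [275.5393362  199.11155501]
((440.54425048828125, 354.187255859375), (55.54611587524414, 32.054649353027344), 22.61699676513672)
[[408.74344 358.30136]
 [421.07065 328.71182]
 [472.34506 350.07315]
 [460.01785 379.6627 ]]
z 0.05475497706155767
tool [ 0.10352908  0.00751836 -0.00582693]
```

View pics/w1c.png

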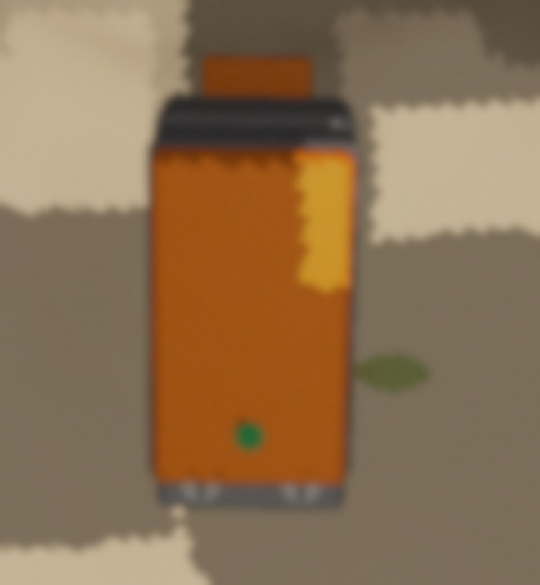

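Call:
{"api": "jog_arm", "payload": {"delta_pos": [[2.5, -0.25, -0.6], [3, 0, 0], [3, 0, 0], [3, 0, 0], [2, 0, 0], [0, 0, 0]], "roll": [0, 0, 0, 0, 0, 0], "hand": [0.5, 0.5, 0.5, 0.5, 0.5, 0.5]}}

```text
time_s: 2.3
position: [0.4488, 0.3573, 0.0213]
tool_rot: [[-0.005, -0.922, -0.387], [-0.002, -0.387, 0.922], [-1.0, 0.005, -0.0]]
ft_force: [-0.4, 0.5, 1.4]
opening: 0.0663
```

Call:
{"api": "jog_arm", "payload": {"delta_pos": [[0, 0, 0], [0, 0, 0], [0, 0, 0], [0, 0, 0], [0, 0, 0], [0, 0, 0]], "roll": [0, 0, 0, 0, 0, 0], "hand": [-1, -1, -1, -1, -1, -1]}}

```text
time_s: 2.9
position: [0.4502, 0.3582, 0.0245]
tool_rot: [[0.001, -0.921, -0.39], [0.001, -0.39, 0.921], [-1.0, -0.001, 0.0]]
ft_force: [-1.0, -0.9, 6.5]
opening: 0.0335
```

Call:
{"api": "jog_arm", "payload": {"delta_pos": [[-0.5, 0, 0], [-2, 0, 0], [-3, 0, 0], [-4, 0, 0], [-4, 0, 0], [-3, 0, 0], [-1.5, 0, 0], [0, 0, 0]], "roll": [0, 0, 0, 0, 0, 0, 0, 0], "hand": [-1, -1, -1, -1, -1, -1, -1, -1]}}

```text
time_s: 3.7
position: [0.4504, 0.3583, 0.2058]
tool_rot: [[0.003, -0.921, -0.39], [0.002, -0.39, 0.921], [-1.0, -0.004, 0.0]]
ft_force: [-0.2, 1.0, -1.5]
opening: 0.0338
```

```bash
python3 - <<'E'
from h import *
w=wrist('w2'); s=w['state']; print(s['time_s'],s['position'],s['ft_force'],s['opening'])
from workcell import ctrl
f=ctrl.grab_frame('scene'); pickle.dump(f,open('scene2.pkl','wb'))
u,v=map(int,proj(f,s['position'])); print(u,v)
a=f['image'][max(0,v-50):v+40,max(0,u-60):u+60,::-1]; cv2.imwrite('pics/s2.png',cv2.resize(a,None,fx=6,fy=6,interpolation=cv2.INTER_CUBIC))
E
```

```text
3.7 [0.45042426 0.3582621  0.20580783] [-0.19123478  1.00908902 -1.49571869] 0.03378126769876101
239 228
```

View pics/w2.png

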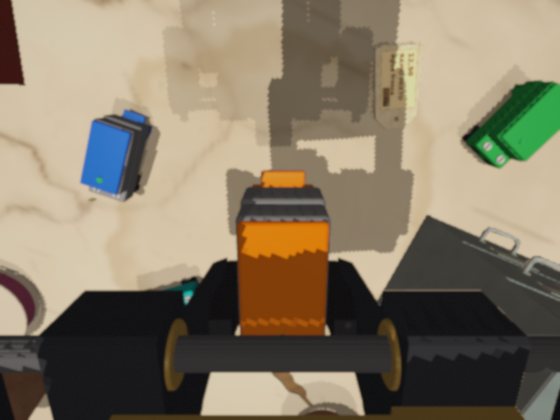

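View pics/s2.png

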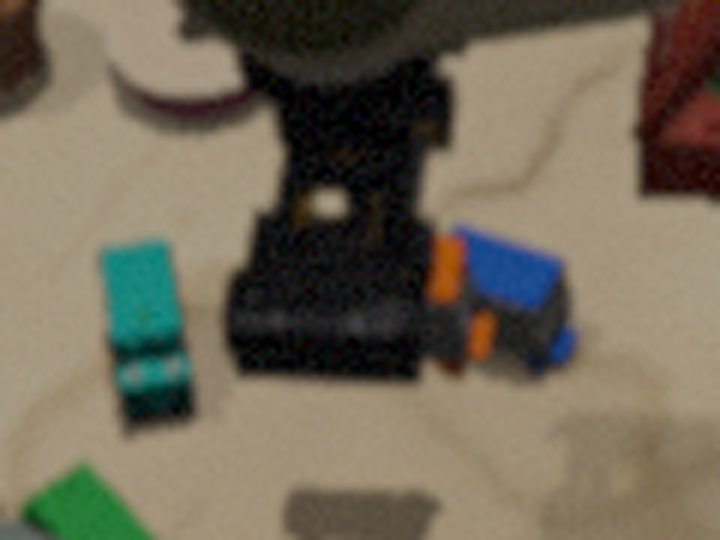

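Call:
{"api": "jog_arm", "payload": {"delta_pos": [[0, 0.3, -2], [0, 0.7, -4], [0, 0.7, -4], [0, 0.7, -4], [0, 0.7, -4], [0, 0.7, -4], [0, 0.7, -4], [0, 0.7, -4]], "roll": [0, 0, 0, 0, 0, 0, 0, 0], "hand": [-1, -1, -1, -1, -1, -1, -1, -1]}}

```text
time_s: 4.6
position: [0.5185, 0.0598, 0.2022]
tool_rot: [[-0.003, -0.921, -0.389], [0.0, -0.389, 0.921], [-1.0, 0.003, 0.002]]
ft_force: [0.5, -0.0, -3.6]
opening: 0.0336
```

Call:
{"api": "jog_arm", "payload": {"delta_pos": [[0, 0.7, -4], [0, 0.7, -4], [0, 0.7, -4], [0, 0.7, -4], [0, 0.7, -4], [0, 0.7, -4], [0, 0.7, -4], [0, 0.5, -4]], "roll": [0, 0, 0, 0, 0, 0, 0, 0], "hand": [-1, -1, -1, -1, -1, -1, -1, -1]}}

```text
time_s: 5.4
position: [0.5935, -0.2558, 0.2017]
tool_rot: [[-0.003, -0.921, -0.389], [0.002, -0.389, 0.921], [-1.0, 0.002, 0.003]]
ft_force: [0.6, -0.2, -0.8]
opening: 0.0339
```

Call:
{"api": "jog_arm", "payload": {"delta_pos": [[0, 0, 0], [0, 0, 0], [0, 0, 0]], "roll": [0.14, 0.14, 0], "hand": [-1, -1, -1]}}

```text
time_s: 5.7
position: [0.5934, -0.2544, 0.2016]
tool_rot: [[-0.003, -0.993, -0.118], [0.002, -0.118, 0.993], [-1.0, 0.003, 0.002]]
ft_force: [0.1, -0.7, -2.3]
opening: 0.0337
```

```bash
python3 - <<'E'
from h import *
w=wrist('w3'); s=w['state']; print(s['time_s'],s['position'],s['tool_rot'],s['joint_positions'],s['ft_force'],s['opening'])
E
```

```text
5.7 [ 0.59342997 -0.25435519  0.20164922] [[-0.00293926 -0.992995   -0.11811984]
 [ 0.00198845 -0.11812592  0.99299663]
 [-0.9999937   0.0026838   0.00232172]] [-5.87950091e-01  5.77856603e-01  1.06582570e+00  2.43257662e-05
  1.50145896e+00 -2.27714783e+00] [ 0.08669735 -0.71561507 -2.31692733] 0.03373926793024258
```

View pics/w3.png

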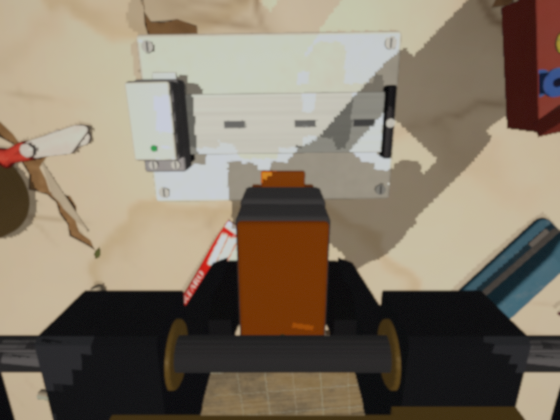

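```bash
python3 - <<'E'
from h import *
w=pickle.load(open('w3.pkl','rb'))
cv2.imwrite('pics/w3c.png',cv2.resize(w['image'][70:190,170:410,::-1],None,fx=3.3,fy=3.3,interpolation=cv2.INTER_CUBIC))
z=np.zeros((420,560))
uu,vv=np.meshgrid(np.arange(560),np.arange(420))
D=np.stack([(uu-w['cx'])/w['fx'],(vv-w['cy'])/w['fy'],np.ones_like(uu)],-1)*w['range_z'][...,None]
P=D@np.array(w['rotation']).T+w['xyz']
Z=P[...,2]
for u in (205,220,255,275,295,320,340,365,380): print(u,[(v,round(1000*Z[v,u])) for v in (88,90,92,94,96,98,120,148,150,152,154,156,158,160)])
np.save('P3.npy',P)
R=w['state']['tool_rot']
m=(Z>.028)&(Z<.040)&(vv>80)&(vv<170)&(uu>195)&(uu<380)
# far & near edge per column
far=[];near=[]
for u in range(200,380,4):
    v=np.where(m[:,u])[0]
    if len(v)>20: near.append(onz(w,u,v.min()-.5,.034)); far.append(onz(w,u,v.max()+.5,.034))
for n,e in (('near',near),('far',far)):
    e=np.array(e); l=cv2.fitLine(e[:,:2].astype(np.float32),cv2.DIST_HUBER,0,.001,.001).ravel(); print(n,l,np.degrees(np.arctan2(l[1],l[0])))
    print(n, e[[0,len(e)//2,-1]])
print('railtop z',np.median(Z[m]))
E
```

```text
205 [(88, 7), (90, 7), (92, 8), (94, 33), (96, 33), (98, 34), (120, 33), (148, 34), (150, 34), (152, 34), (154, 8), (156, 8), (158, 7), (160, 6)]
220 [(88, 8), (90, 7), (92, 7), (94, 34), (96, 32), (98, 33), (120, 33), (148, 32), (150, 34), (152, 34), (154, 8), (156, 6), (158, 8), (160, 8)]
255 [(88, 9), (90, 7), (92, 7), (94, 34), (96, 35), (98, 34), (120, 348), (148, 34), (150, 34), (152, 33), (154, 8), (156, 8), (158, 8), (160, 9)]
275 [(88, 8), (90, 8), (92, 7), (94, 34), (96, 34), (98, 34), (120, 33), (148, 35), (150, 35), (152, 34), (154, 9), (156, 8), (158, 7), (160, 7)]
295 [(88, 7), (90, 6), (92, 9), (94, 35), (96, 33), (98, 34), (120, 35), (148, 34), (150, 34), (152, 34), (154, 8), (156, 8), (158, 7), (160, 9)]
320 [(88, 7), (90, 7), (92, 8), (94, 34), (96, 34), (98, 34), (120, 33), (148, 34), (150, 33), (152, 34), (154, 8), (156, 8), (158, 7), (160, 8)]
340 [(88, 7), (90, 9), (92, 33), (94, 34), (96, 33), (98, 33), (120, 35), (148, 35), (150, 34), (152, 32), (154, 7), (156, 8), (158, 8), (160, 9)]
365 [(88, 8), (90, 7), (92, 33), (94, 34), (96, 34), (98, 34), (120, 35), (148, 34), (150, 34), (152, 8), (154, 7), (156, 6), (158, 8), (160, 7)]
380 [(88, 7), (90, 8), (92, 34), (94, 33), (96, 34), (98, 34), (120, 33), (148, 35), (150, 34), (152, 33), (154, 32), (156, 33), (158, 10), (160, 9)]
near [ 0.12958032 -0.9915689   0.5105605  -0.26005757] -82.55466
near [[ 0.51989728 -0.33245527  0.034     ]
 [ 0.51050795 -0.26006104  0.034     ]
 [ 0.5011195  -0.18767358  0.034     ]]
far [ 0.12913927 -0.99162644  0.5599655  -0.25395212] -82.58014
far [[ 0.56959349 -0.3299673   0.034     ]
 [ 0.55973546 -0.25397824  0.034     ]
 [ 0.5498784  -0.17799665  0.034     ]]
railtop z 0.03378618621687318
```

View pics/w3c.png

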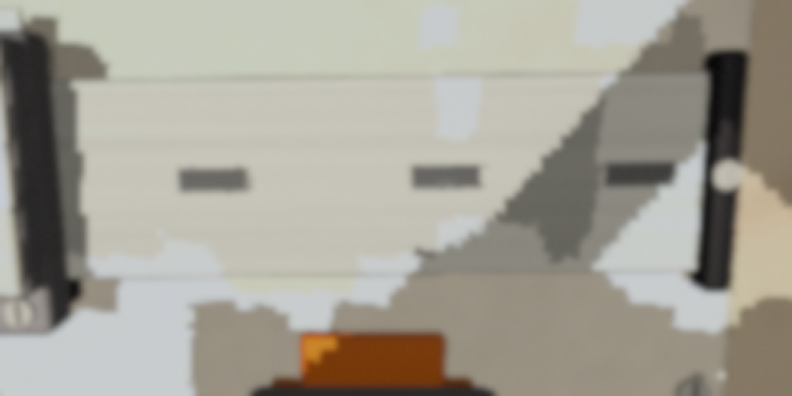

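```bash
python3 - <<'E'
from h import *
w=pickle.load(open('w3.pkl','rb'))
y=np.array([.1293,-.9916,0]); x=np.array([-.9916,-.1293,0])
p=w['state']['position']
for uv in ((192.7,123),(384.5,123),(235,124),(305,124),(364,122.5)): q=onz(w,*uv,.034); print(uv,q.round(4),'y_r-tcp',1000*(q-p)@y,'x_r-tcp',1000*(q-p)@x)
P=np.load('P3.npy')
# white module top centre, end-stop
for n,(a,b,c,d) in {'white':(90,150,140,165),'stop':(100,140,387,393),'top':(230,320,245,320)}.items():
    q=P[a:b,c:d].reshape(-1,3); zz=np.median(q[:,2]); q=q[abs(q[:,2]-zz)<.006]; print(n,np.median(q,0).round(4),1000*(np.median(q,0)-p)@y)
# tilt of top
q=P[225:325,245:322].reshape(-1,3); q=q[abs(q[:,2]-np.median(q[:,2]))<.01]
R=w['state']['tool_rot']; t=(q-p)@R
A=np.c_[t[:,1],t[:,2],np.ones(len(t))]; c=np.linalg.lstsq(A,t[:,0],rcond=None)[0]; print('top x_tool = ',c, 'tilt deg',np.degrees(np.arctan(-c[0])))
print(t[:,1].min(),t[:,1].max(),t[:,2].min(),t[:,2].max())
E
```

```text
(192.7, 123) [ 0.5445 -0.3374  0.034 ] y_r-tcp 76.02902700256361 x_r-tcp 59.29956787644359
(384.5, 123) [ 0.5253 -0.1755  0.034 ] y_r-tcp -86.98080203556596 x_r-tcp 57.38803634229891
(235, 124) [ 0.5411 -0.3017  0.034 ] y_r-tcp 40.16681525627123 x_r-tcp 58.05181808520208
(305, 124) [ 0.5341 -0.2426  0.034 ] y_r-tcp -19.354749893791425 x_r-tcp 57.35333910305698
(364, 122.5) [ 0.5269 -0.1929  0.034 ] y_r-tcp -69.50883172108878 x_r-tcp 58.006486710177086
white [ 0.5417 -0.3575  0.0757] 95.5789550665615
stop [ 0.5218 -0.1743  0.0421] -88.66827055902277
top [ 0.5758 -0.2578  0.2319] 1.1850220847812825
top x_tool =  [-0.00104158 -0.00208805 -0.03020944] tilt deg 0.059678207814622665
-0.0033018812041152937 0.03714480979128114 -0.015209807192104343 0.013264592808206811
```

```bash
python3 - <<'E'
from h import *
w=pickle.load(open('w3.pkl','rb')); s=w['state']; R=s['tool_rot'];p=s['position']
hsv=cv2.cvtColor(w['image'],cv2.COLOR_RGB2HSV)
m=cv2.inRange(hsv,(3,140,60),(24,255,255))
print([np.where(m[195:300,u])[0][:1]+195 for u in (255,270,285,300,315)], [np.where(m[v,225:345])[0][[0,-1]]+225 for v in (230,260,300)])
for v in (219,221): print(1000*(onz(w,283,v,p[2]+.0302)-p)@R)
for u in (240,328): print(1000*(onz(w,u,260,p[2]+.0302)-p)@R)
P=np.load('P3.npy'); 
for v in range(165,226,4): print(v,((P[v,283]-p)@R*1000).round(1),m[v,283])
E
```

```text
[array([221]), array([221]), array([221]), array([221]), array([221])] [array([238, 328]), array([238, 327]), array([239, 326])]
[-30.09801502  38.91588958  -0.9768536 ]
[-30.09994242  38.19749038  -0.97657115]
[-30.17404602  23.69361461 -16.12809656]
[-30.10214203  23.63902088  14.9049279 ]
165 [193.7  17.4  -0.3] 0
169 [194.   13.4  -0.3] 0
173 [13.5 46.  -0.9] 255
177 [13.5 44.1 -0.8] 255
181 [12.2 42.6 -0.9] 255
185 [12.9 40.6 -0.9] 255
189 [ 5.9 40.5 -0.9] 0
193 [-0.1 40.2 -0.9] 0
197 [-7.1 40.4 -0.9] 0
201 [-9.6 39.4 -0.9] 0
205 [-11.9  38.5  -0.9] 0
209 [-17.3  38.5  -0.9] 0
213 [-22.1  38.5  -1. ] 0
217 [-25.9  38.2  -1. ] 0
221 [-27.   37.1  -1. ] 255
225 [-31.2  37.1  -1. ] 255
```

Call:
{"api": "jog_arm", "payload": {"delta_pos": [[1, 0.5, 0.25], [2.5, 0.5, 0.3], [3, 0, 0], [3, 0, 0], [2.5, 0, 0], [1.7, 0, 0], [0, 0, 0]], "roll": [-0.011, 0, 0, 0, 0, 0, 0], "hand": [-1, -1, -1, -1, -1, -1, -1]}}

```text
time_s: 6.45
position: [0.582, -0.249, 0.0638]
tool_rot: [[-0.005, -0.991, -0.134], [0.003, -0.134, 0.991], [-1.0, 0.004, 0.004]]
ft_force: [0.4, -0.3, -1.6]
opening: 0.0338
```

Call:
{"api": "jog_arm", "payload": {"delta_pos": [[0.3, 0, 0], [0.3, 0, 0], [0, 0, 0]], "roll": [0, 0, 0], "hand": [-1, -1, -1]}}

```text
time_s: 6.75
position: [0.5834, -0.2501, 0.0612]
tool_rot: [[0.001, -0.991, -0.132], [-0.0, -0.132, 0.991], [-1.0, -0.001, -0.001]]
ft_force: [1.0, -0.1, -1.7]
opening: 0.0335
```

```bash
cat >> h.py <<'E'
YR=np.array([.1293,-.9916,0]); XR=np.array([-.9916,-.1293,0]); FAR=np.array([.55997,-.25395,.034])
def tilt(name):
    w=wrist(name); s=w['state'];R=np.array(s['tool_rot']);p=np.array(s['position'])
    print('t',s['time_s'],'TCP x_r',(1000*((p-FAR)@XR)-25).round(1),'z above rail',(1000*(p[2]-.034)).round(1),'F',np.array(s['ft_force']).round(1),'open',s['opening'])
    hsv=cv2.cvtColor(w['image'],cv2.COLOR_RGB2HSV); m=cv2.inRange(hsv,(3,140,50),(24,255,255))
    v,u=np.where(m>0); d=w['range_z'][v,u]
    P=(np.stack([(u-w['cx'])/w['fx'],(v-w['cy'])/w['fy'],np.ones(len(u))],-1)*d[:,None])@np.array(w['T_tool_cam'])[:3,:3].T+np.array(w['T_tool_cam'])[:3,3]
    P=P[(abs(P[:,2])<.018)&(P[:,0]<-.005)&(P[:,0]>-.08)&(d>0)&(P[:,1]<.06)]
    for i in range(3):
        A=np.c_[P[:,1],P[:,2],np.ones(len(P))]; c=np.linalg.lstsq(A,P[:,0],rcond=None)[0]; r=P[:,0]-A@c; P=P[abs(r)<max(.003,2.5*r.std())]
    print('n',len(P),'tilt deg',np.degrees(np.arctan(-c[0])),'c',c,'y range',np.percentile(P[:,1],[0.5,99.5])*1000)
    return w
E
python3 - <<'E'
from h import *
tilt('w4')
E
```

```text
t 6.75 TCP x_r -48.8 z above rail 27.2 F [ 1.  -0.1 -1.7] open 0.03350162061799708
n 9967 tilt deg -0.16391130787027955 c [ 0.0028608  -0.00041272 -0.03020444] y range [-6.9214464  37.66918018]
```

Call:
{"api": "jog_arm", "payload": {"delta_pos": [[0.3, 0, 0], [0.2, -0.15, 0], [0.2, -0.2, 0], [0.2, -0.2, 0], [0, 0, 0]], "roll": [0, 0, 0, 0, 0], "hand": [-1, -1, -1, -1, -1]}}

```text
time_s: 7.3
position: [0.5893, -0.2496, 0.0525]
tool_rot: [[0.001, -0.991, -0.131], [-0.001, -0.131, 0.991], [-1.0, -0.001, -0.001]]
ft_force: [-0.5, 0.4, 4.1]
opening: 0.0338
```

```bash
python3 - <<'E'
from h import *
tilt('w5')
E
```

```text
t 7.3 TCP x_r -54.6 z above rail 18.5 F [-0.5  0.4  4.1] open 0.033759545630065904
n 8967 tilt deg 8.118030056846518 c [-0.14264215 -0.00073663 -0.03075103] y range [-7.473366   34.95656488]
```

View pics/w5.png

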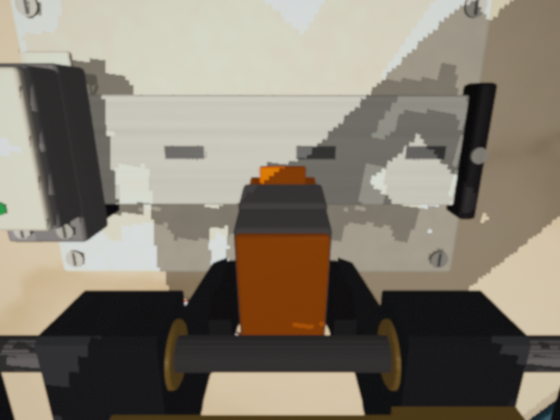

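Call:
{"api": "jog_arm", "payload": {"delta_pos": [[0.2, -0.2, 0], [0.2, -0.2, 0], [0.2, -0.15, 0], [0.2, -0.1, 0], [0, 0, 0]], "roll": [0, 0, 0, 0, 0], "hand": [-1, -1, -1, -1, -1]}}

```text
time_s: 7.85
position: [0.5956, -0.2487, 0.0441]
tool_rot: [[0.001, -0.991, -0.131], [-0.001, -0.131, 0.991], [-1.0, -0.001, -0.001]]
ft_force: [0.8, -0.9, 3.8]
opening: 0.0334
```

```bash
python3 - <<'E'
from h import *
tilt('w6')
E
```

```text
t 7.85 TCP x_r -61.0 z above rail 10.1 F [ 0.8 -0.9  3.8] open 0.03344090886571263
n 7299 tilt deg 18.78532595164467 c [-0.340142   -0.00050648 -0.03209913] y range [-7.68891977 30.35611019]
```

Call:
{"api": "jog_arm", "payload": {"delta_pos": [[0.1, -0.1, 0], [0, 0, 0], [-0.3, 0, 0], [-0.3, 0, 0], [0, 0.8, 0], [0, 0.8, 0], [0, 0.4, 0], [0, 0, 0]], "roll": [0, 0, 0, 0, 0, 0, 0, 0], "hand": [-1, -1, -1, -1, -1, -1, -1, -1]}}

```text
time_s: 8.7
position: [0.5756, -0.2511, 0.0487]
tool_rot: [[-0.001, -0.991, -0.13], [0.0, -0.13, 0.991], [-1.0, 0.0, 0.0]]
ft_force: [0.4, -0.2, -1.5]
opening: 0.0336
```

```bash
python3 - <<'E'
from h import *
tilt('w7')
from workcell import ctrl
s=ctrl.state()
for n in ('scene','top'):
    f=ctrl.grab_frame(n); u,v=map(int,proj(f,s['position']))
    cv2.imwrite(f'pics/{n}7.png',cv2.resize(f['image'][max(0,v-45):v+45,max(0,u-60):u+60,::-1],None,fx=6,fy=6,interpolation=cv2.INTER_CUBIC))
E
```

```text
t 8.7 TCP x_r -40.8 z above rail 14.7 F [ 0.4 -0.2 -1.5] open 0.03362347182622831
n 7153 tilt deg 19.5377850842873 c [-3.54860918e-01 -5.91295084e-05 -3.22399931e-02] y range [-7.5298484  29.95576204]
```

View pics/scene7.png

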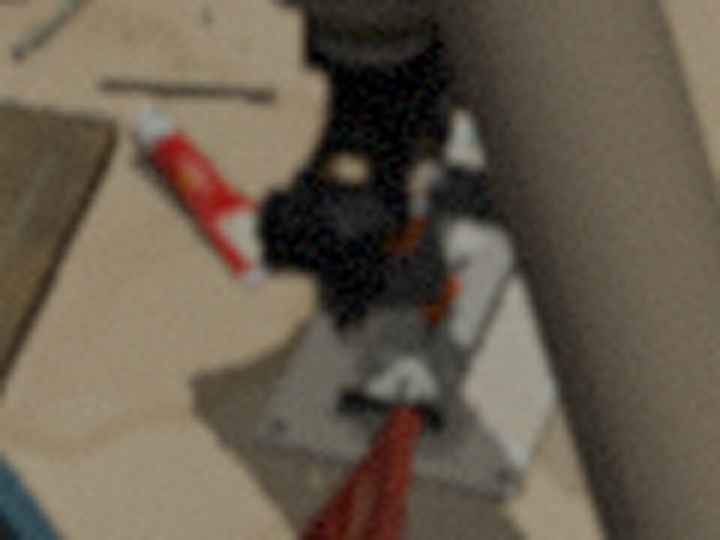

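Call:
{"api": "jog_arm", "payload": {"delta_pos": [[0, 0.5, 0], [0, 0.5, 0], [0, 0.5, 0], [0, 0.3, 0], [0, 0, 0]], "roll": [0, 0, 0, 0, 0], "hand": [-1, -1, -1, -1, -1]}}

```text
time_s: 9.35
position: [0.5581, -0.2535, 0.0488]
tool_rot: [[-0.0, -0.991, -0.13], [0.0, -0.13, 0.991], [-1.0, 0.0, 0.0]]
ft_force: [0.4, -0.2, -1.8]
opening: 0.0338
```

```bash
python3 - <<'E'
from h import *
tilt('w8')
E
```

```text
t 9.35 TCP x_r -23.2 z above rail 14.8 F [ 0.4 -0.2 -1.8] open 0.03384356458187622
n 7164 tilt deg 19.55153022393611 c [-0.35513105  0.00039934 -0.03223526] y range [-7.72652324 29.92312   ]
```

View pics/w8.png

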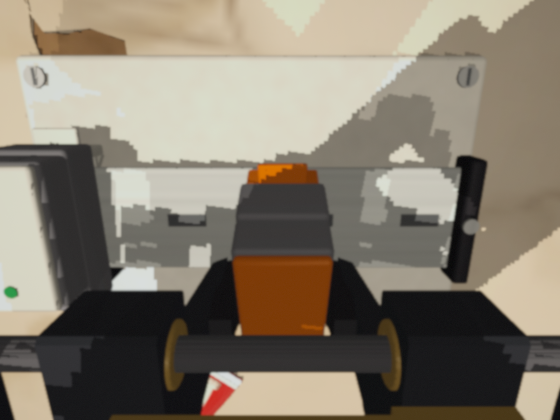

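Call:
{"api": "jog_arm", "payload": {"delta_pos": [[0, 0.2, 0], [-0.05, 0.2, 0], [-0.05, 0.1, 0], [0, 0, 0]], "roll": [0, 0, 0, 0], "hand": [-1, -1, -1, -1]}}

```text
time_s: 9.8
position: [0.5535, -0.254, 0.0498]
tool_rot: [[0.0, -0.991, -0.131], [-0.0, -0.131, 0.991], [-1.0, -0.0, -0.0]]
ft_force: [0.2, -0.0, -2.2]
opening: 0.0339
```

Call:
{"api": "jog_arm", "payload": {"delta_pos": [[0, 0.15, 0], [0, 0.1, 0], [0, 0, 0]], "roll": [0, 0, 0], "hand": [-1, -1, -1]}}

```text
time_s: 10.1
position: [0.551, -0.2543, 0.0498]
tool_rot: [[0.0, -0.991, -0.131], [-0.0, -0.131, 0.991], [-1.0, -0.0, -0.0]]
ft_force: [-0.4, -0.3, -1.3]
opening: 0.0333
```

Call:
{"api": "jog_arm", "payload": {"delta_pos": [[0, 0.1, 0], [0, 0, 0]], "roll": [0, 0], "hand": [-1, -1]}}

```text
time_s: 10.3
position: [0.5502, -0.2546, 0.05]
tool_rot: [[0.001, -0.991, -0.131], [-0.0, -0.131, 0.991], [-1.0, -0.001, -0.0]]
ft_force: [0.6, -0.2, -1.4]
opening: 0.0341
```

Call:
{"api": "jog_arm", "payload": {"delta_pos": [[0, 0.1, 0], [0, 0, 0]], "roll": [0, 0], "hand": [-1, -1]}}

```text
time_s: 10.5
position: [0.5494, -0.2547, 0.0502]
tool_rot: [[0.001, -0.991, -0.131], [-0.001, -0.131, 0.991], [-1.0, -0.001, -0.001]]
ft_force: [2.0, 0.4, 0.8]
opening: 0.034
```

```bash
python3 - <<'E'
from h import *
tilt('w9')
E
```

```text
t 10.5 TCP x_r -14.4 z above rail 16.2 F [2.  0.4 0.8] open 0.034015315175039446
n 7167 tilt deg 19.40346984433222 c [-0.35222366 -0.00045814 -0.03222177] y range [-7.69276857 29.99576515]
```

Call:
{"api": "jog_arm", "payload": {"delta_pos": [[-0.1, 0, 0], [0, 0, 0]], "roll": [0, 0], "hand": [-1, -1]}}

```text
time_s: 10.75
position: [0.5491, -0.2546, 0.0506]
tool_rot: [[0.0, -0.991, -0.131], [0.0, -0.131, 0.991], [-1.0, -0.0, 0.0]]
ft_force: [2.1, -0.3, -1.7]
opening: 0.034
```

Call:
{"api": "jog_arm", "payload": {"delta_pos": [[-0.1, 0, 0], [0, 0, 0]], "roll": [0, 0], "hand": [-1, -1]}}

```text
time_s: 10.95
position: [0.5492, -0.2544, 0.0513]
tool_rot: [[0.0, -0.991, -0.131], [0.001, -0.131, 0.991], [-1.0, -0.0, 0.0]]
ft_force: [5.0, 0.6, -5.5]
opening: 0.0337
```

Call:
{"api": "jog_arm", "payload": {"delta_pos": [[0.15, 0.05, 0], [0.07, 0.2, 0], [0.07, 0.2, 0], [0.08, 0.2, 0], [0, 0, 0]], "roll": [0, 0, 0, 0, 0], "hand": [-1, -1, -1, -1, -1]}}

```text
time_s: 11.45
position: [0.5439, -0.2555, 0.0487]
tool_rot: [[0.004, -0.991, -0.131], [-0.001, -0.131, 0.991], [-1.0, -0.004, -0.001]]
ft_force: [8.5, 2.4, -1.4]
opening: 0.0337
```

```bash
python3 - <<'E'
from h import *
tilt('w10')
E
```

```text
t 11.45 TCP x_r -8.9 z above rail 14.7 F [ 8.5  2.4 -1.4] open 0.033695805723697084
n 8082 tilt deg 12.491891932143766 c [-0.2215462  -0.00342579 -0.03177895] y range [-7.12542696 32.12929707]
```

Call:
{"api": "jog_arm", "payload": {"delta_pos": [[0.1, 0.12, 0], [0, 0, 0], [0, 0, 0], [0, 0, 0], [0, 0, 0]], "roll": [0, 0, 0, 0, 0], "hand": [-1, -1, 0.25, 0.25, 0.25]}}

```text
time_s: 12.0
position: [0.541, -0.2556, 0.047]
tool_rot: [[-0.001, -0.991, -0.131], [0.0, -0.131, 0.991], [-1.0, 0.001, 0.0]]
ft_force: [-0.0, 0.4, -0.4]
opening: 0.0545
```

```bash
python3 - <<'E'
from h import *
tilt('w11')
E
```

```text
t 12.0 TCP x_r -5.9 z above rail 13.0 F [-0.   0.4 -0.4] open 0.05446604632962379
n 8421 tilt deg 7.999613521914294 c [-0.14053396 -0.00038569 -0.0321225 ] y range [-6.33937571 33.09556487]
```

View pics/w11.png

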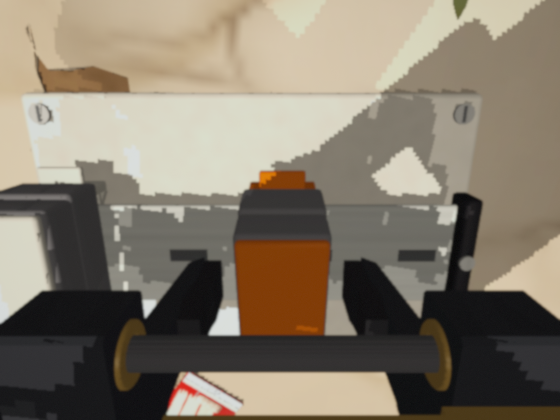

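Call:
{"api": "jog_arm", "payload": {"delta_pos": [[-1, 0, 0], [-2, 0, 0], [-2, 0, 0], [-0.5, 0, 0], [0, 1.4, 0], [0, 1.4, 0], [0, 0, 0], [0, 0, 0]], "roll": [0, 0, 0, 0, 0, 0, 0, 0], "hand": [0.25, 0.25, 0.25, 0.25, -1, -1, -1, -1]}}

```text
time_s: 12.85
position: [0.5139, -0.2593, 0.102]
tool_rot: [[0.0, -0.991, -0.13], [0.0, -0.13, 0.991], [-1.0, -0.0, 0.0]]
ft_force: [0.2, -0.0, -0.5]
opening: 0.0255
```

```bash
python3 - <<'E'
from h import *
tilt('w12')
from workcell import ctrl
f=ctrl.grab_frame('top'); u,v=map(int,proj(f,(.537,-.26,.06)))
cv2.imwrite('pics/top12.png',cv2.resize(f['image'][v-40:v+40,u-55:u+55,::-1],None,fx=6,fy=6,interpolation=cv2.INTER_CUBIC))
E
```

```text
t 12.85 TCP x_r 21.4 z above rail 68.0 F [ 0.2 -0.  -0.5] open 0.025512003750571017
n 285 tilt deg 65.76483911587177 c [-2.22145388 -0.06595594 -0.01352382] y range [-8.38045622 30.68796153]
```

View pics/w12.png

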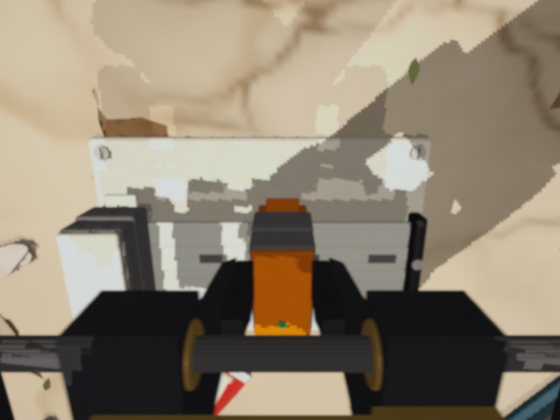

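Call:
{"api": "jog_arm", "payload": {"delta_pos": [[0, 0, 0], [0, 0, 0], [0, 0, 0], [0, 0, 0], [0.8, 0, 0], [0.4, 0, 0], [0, 0, 0]], "roll": [0, 0, 0, 0, 0, 0, 0], "hand": [-1, -1, -1, -1, -1, -1, -1]}}

```text
time_s: 13.65
position: [0.5133, -0.259, 0.0891]
tool_rot: [[-0.001, -0.991, -0.131], [0.001, -0.131, 0.991], [-1.0, 0.001, 0.001]]
ft_force: [-0.1, -0.2, 0.0]
opening: 0.0003
```

Call:
{"api": "jog_arm", "payload": {"delta_pos": [[0.2, 0, 0], [0.2, 0, 0], [0.2, 0, 0], [0, 0, 0]], "roll": [0, 0, 0, 0], "hand": [-1, -1, -1, -1]}}

```text
time_s: 14.05
position: [0.5135, -0.2594, 0.0842]
tool_rot: [[-0.0, -0.991, -0.131], [-0.0, -0.131, 0.991], [-1.0, 0.0, -0.0]]
ft_force: [-1.6, 0.3, 3.8]
opening: 0.0004
```

Call:
{"api": "jog_arm", "payload": {"delta_pos": [[0.2, 0, 0], [0.2, 0, 0], [0, 0, 0]], "roll": [0, 0, 0], "hand": [-1, -1, -1]}}

```text
time_s: 14.35
position: [0.5137, -0.2593, 0.0801]
tool_rot: [[0.0, -0.991, -0.131], [-0.0, -0.131, 0.991], [-1.0, -0.0, -0.0]]
ft_force: [-0.2, 0.6, -0.0]
opening: 0.0003
```

Call:
{"api": "jog_arm", "payload": {"delta_pos": [[0.2, 0, 0], [0.2, 0, 0], [0, 0, 0]], "roll": [0, 0, 0], "hand": [-1, -1, -1]}}

```text
time_s: 14.65
position: [0.5138, -0.2593, 0.0764]
tool_rot: [[0.0, -0.991, -0.131], [-0.0, -0.131, 0.991], [-1.0, -0.0, -0.0]]
ft_force: [-1.3, 0.9, 4.9]
opening: 0.0002
```

Call:
{"api": "jog_arm", "payload": {"delta_pos": [[0.1, 0, 0], [0.1, 0, 0], [0, 0, 0]], "roll": [0, 0, 0], "hand": [-1, -1, -1]}}

```text
time_s: 14.95
position: [0.5142, -0.2597, 0.0764]
tool_rot: [[0.002, -0.991, -0.131], [-0.002, -0.131, 0.991], [-1.0, -0.002, -0.002]]
ft_force: [-5.0, 2.8, 20.6]
opening: 0.0002
```

Call:
{"api": "jog_arm", "payload": {"delta_pos": [[-1, 0, 0], [-3, 0, 0], [-4, 0, 0], [-2, -2, 0], [0, -2.5, 0], [0, -2.5, 0], [0, 0, 0], [0, 0, 0]], "roll": [0, 0, 0, 0, 0, 0, 0, 0], "hand": [-1, -1, -1, -1, -1, -1, -1, -1]}}

```text
time_s: 15.75
position: [0.5829, -0.2499, 0.1735]
tool_rot: [[-0.001, -0.991, -0.131], [0.001, -0.131, 0.991], [-1.0, 0.001, 0.001]]
ft_force: [-0.7, -0.2, 0.4]
opening: 0.0004
```

```bash
python3 - <<'E'
from h import *
w=wrist('w13'); s=w['state']; print(s['time_s'],s['position'],s['ft_force'])
hsv=cv2.cvtColor(w['image'],cv2.COLOR_RGB2HSV); m=cv2.inRange(hsv,(3,140,50),(24,255,255))
uu,vv=np.meshgrid(np.arange(560),np.arange(420))
P=(np.stack([(uu-w['cx'])/w['fx'],(vv-w['cy'])/w['fy'],np.ones_like(uu)],-1)*w['range_z'][...,None])@np.array(w['rotation']).T+w['xyz']
q=P[(m>0)&(P[...,2]>.06)&(P[...,2]<.1)]
xr=((q-FAR)@XR)*1000-25; yr=(q-FAR)@YR*1000
print(len(q),'top z',np.median(q[:,2]),'x_r',np.percentile(xr,[.5,99.5]),'y_r',np.percentile(yr,[1,99]))
c=np.linalg.lstsq(np.c_[xr,yr,np.ones(len(q))],q[:,2]*1000,rcond=None)[0]; print('slopes deg',np.degrees(np.arctan(c[:2])))
E
```

```text
15.75 [ 0.5829034  -0.24986404  0.17346574] [-0.65106696 -0.19105334  0.44196247]
3953 top z 0.0757446187089659 x_r [-21.3241673   33.78363723] y_r [-14.42438707  16.55050324]
slopes deg [-0.29417444  0.10930221]
```

View pics/w13.png

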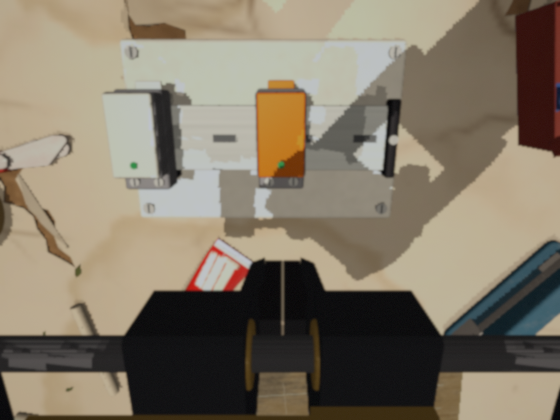

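```bash
python3 - <<'E'
from h import *
from workcell import ctrl
f=ctrl.grab_frame('top'); hsv=cv2.cvtColor(f['image'],cv2.COLOR_RGB2HSV); t=pickle.load(open('top0.pkl','rb'))
for g in (t,f):
    m=cv2.inRange(cv2.cvtColor(g['image'],cv2.COLOR_RGB2HSV),(105,150,80),(125,255,255))[195:230,245:280]; v,u=np.where(m>0); print('blue',u.mean()+245,v.mean()+195)
print(ctrl.close_job())
E
```

```text
blue 260.8087431693989 211.81420765027323
blue 260.8633879781421 211.82513661202185
the job is handed in; nothing more can be done
None
```

The orange-topped module is fitted on the rail, near the middle of the bare stretch. I handed the job in at about 16 s of the 46 s allowed.

- **Tilt:** The moves can't tilt the tool itself. I gripped the module and pressed its foot on the rail's far edge until it pivoted about 20° in the fingers.
- **Hooking:** I slid the lip under the far edge. Lifting slightly gave 5.5 N down and 5 N sideways, so the lip had caught.
- **Rocking and snap:** I rocked the module down to about 8–10° and let go there, before the click. I then pressed the near end of the top with closed fingertips. The force dropped to zero as the foot snapped, and a firm press then reached about 21 N with no further movement.

**Last checks:**
- The top is 41.7 mm above the rail (42 expected) and level to within 0.3°.
- It lies over the rail's middle line.
- The blue module has not moved (0.05 pixel in the top view).
- The robot was clear of everything.

**Disagreement:** I first read the listed end distances (+83 and -82 mm) as part centres, and the measured positions did not match. Taken as the ends of the bare stretch, they fit, so I placed the module by those. I judged the click from the force drop and the level top, not from a view under the near edge.

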